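# Put the office stamps back in the tray by size

## Task

Put the four self-inking stamps away in the stamp tray in order of size, one to a bay: the largest in the bay beside the ink bottle, then the next smaller each time, down to the smallest beside the clip pot. Stand each one upright in the middle of its bay with its long side along the row, and leave the ink bottle and the clip pot where they stand.

Things in the scene. Friction and masses are not known exactly. Their poses are not given: they have to be found in the camera images.
- stamp_black_center (a point): Centre, half-way up, of the largest self-inking stamp: upright block 54 mm long (its y), 36 mm deep (its x), 92 mm tall (z up), black pressing cap with flat parallel sides over its upper 56 %, white index card on top, dark skirt below. The underside lies 46 mm below this point. Loose, stands upright on the desk at the start, turned at any angle. Easily pinched from above across the 36 mm depth, near its top.
- stamp_blue_center (a point): Centre, half-way up, of the second largest self-inking stamp: upright block 47 mm long (its y), 31 mm deep (its x), 80 mm tall (z up), blue pressing cap with flat parallel sides over its upper 56 %, white index card on top, dark skirt below. The underside lies 40 mm below this point. Loose, stands upright on the desk at the start, turned at any angle. Easily pinched from above across the 31 mm depth, near its top.
- stamp_red_center (a point): Centre, half-way up, of the third largest self-inking stamp: upright block 40 mm long (its y), 27 mm deep (its x), 68 mm tall (z up), red pressing cap with flat parallel sides over its upper 56 %, white index card on top, dark skirt below. The underside lies 34 mm below this point. Loose, stands upright on the desk at the start, turned at any angle. Easily pinched from above across the 27 mm depth, near its top.
- stamp_green_center (a point): Centre, half-way up, of the smallest self-inking stamp: upright block 32 mm long (its y), 22 mm deep (its x), 56 mm tall (z up), green pressing cap with flat parallel sides over its upper 56 %, white index card on top, dark skirt below. The underside lies 28 mm below this point. Loose, stands upright on the desk at the start, turned at any angle. Easily pinched from above across the 22 mm depth, near its top.
- bay1: Bay 1 of 4 of the fixed black stamp tray, counted from the tray's +y end; origin at the centre of the bay's grey floor pad, on its top face (7 mm above the desk). y runs along the row towards bay 1, x across it. Inside 70 mm along the row, 58 mm across; dividers 12 mm and outer walls 14 mm above the desk, 3 mm thick; pitch 73 mm.
- bay2: Bay 2 of 4 of the fixed black stamp tray, counted from the tray's +y end; origin at the centre of the bay's grey floor pad, on its top face (7 mm above the desk). y runs along the row towards bay 1, x across it. Inside 70 mm along the row, 58 mm across; dividers 12 mm and outer walls 14 mm above the desk, 3 mm thick; pitch 73 mm.
- bay3: Bay 3 of 4 of the fixed black stamp tray, counted from the tray's +y end; origin at the centre of the bay's grey floor pad, on its top face (7 mm above the desk). y runs along the row towards bay 1, x across it. Inside 70 mm along the row, 58 mm across; dividers 12 mm and outer walls 14 mm above the desk, 3 mm thick; pitch 73 mm.
- bay4: Bay 4 of 4 of the fixed black stamp tray, counted from the tray's +y end; origin at the centre of the bay's grey floor pad, on its top face (7 mm above the desk). y runs along the row towards bay 1, x across it. Inside 70 mm along the row, 58 mm across; dividers 12 mm and outer walls 14 mm above the desk, 3 mm thick; pitch 73 mm.
- ink_bottle: Small violet bottle of stamp ink, white nozzle cap and label, 27 mm diameter, 70 mm tall, loose, in the small well at one end of the tray (either end); origin at the centre of its underside.
- clip_pot: Low orange paper-clip pot with a black ring and steel clips on top, 29 mm diameter, 29 mm tall, loose, in the well at the other end of the tray; origin at the centre of its underside.
There are look-alikes about, which are no part of the job. Leave any yellow look-alike of the part that bears stamp_green_center alone.

How it is judged:
By the outcome, as a careful person would: the job done as asked, in the order asked, and still so for the second after the job is handed in, with the robot touching nothing.
It also fails if it takes over 96 s, if anything falls off the work surface, if the arm or the gripper's body presses on something with over 40 N, if the wrist force passes 120 N, or if a joint passes its speed limit or range.

## Robot

A 6-joint arm with a two-finger parallel gripper is mounted at the origin on the work surface. World frame = base frame: x ahead of the robot, y to its left, z up, the work surface at z = 0. Lengths are in m, angles in rad, forces in N, time in s.
With the tool pointing down it reaches from about 0.25 to 0.725 m from the base axis. Payload 4 kg.
Tool frame: the origin (TCP) lies midway between the tips of the shut fingers; the grasp point (between the pads) lies 19 mm behind it; z points along the fingers, y is the line along which they close (so a half turn about z gives the same grasp; the last joint's range is limited). The gripper opens to 85 mm and grips with 20 to 120 N. Pads are 22 mm wide; open, the fingers measure 114 mm over their backs; the gripper's body (76 mm by 85 mm) begins 54 mm behind the grasp point. The pads swing forward as they close: fully open they stand 13 mm farther back than shut.
Start: joints at [-1.173, 0.241, 0.005, 1.335, 0, 1.571], TCP at [0.194, -0.461, 0.231] pointing down, gripper open.
Joint ranges: [-2.72, 2.72], [-1.05, 1.87], [-1.09, 1.28], [-1.99, 2.15], [-1.42, 1.44], [-3.14, 3.14]. Speed limits (rad/s): [2.79, 2.79, 3.14, 3.14, 3.14, 3.14].

## Interface

Orientations are given as a unit quaternion [x, y, z, w].
In Python, from workcell import status, camera, get_calibration, ticket gives the robot as it stands.
- The arm moves only by the shell command python3 -m creep 'ROWS' [OPENING]. ROWS is JSON, a list of rows, each a list of 6 numbers: the shift along the world's x, y, z in cm, then the turn, a rotation vector about the world's x, y, z in degrees. A call has 1 to 8 rows; each row shifts and turns the commanded pose from where the row before left it; what a row does not reach is not made up. A row lasts 1/10 s, in which the tool goes at most 50 mm and 8.59 degrees, less where a joint would pass 70% of its speed; a pose out of reach is approached as far as the arm can. A call is refused whole if a number of a shift passes 5 or a number of a turn 8.59, either way. A call with a gripper value outside its range is refused whole. OPENING is the opening, from -1 (shut) to 1 (fully open), so that 0 is half open, set as the call begins (- or left out, the last holds). The fingers move at their own pace and stop on an object; the grip force is fixed at half the most. Time passes only in rows, so rows that do not move let the fingers close. It gives the time, the measured TCP pose, the force, the opening and the grip force at its end, in the units of the state.
- status.get_obs(): the state, without advancing time (a new reading comes with each control period).
- camera(name): name is "side" or "top" or "wrist"; returns the picture (400x640x3 uint8, red, green, blue); there is no depth.
- get_calibration(name): a dict with "fx", "fy", "cx", "cy" (pixels), "rvec" (rotation vector, rad) and "tvec" (3), from world to camera coordinates, as OpenCV has them; the wrist camera has in their place "tool_from_camera" (4x4, takes a point from camera to tool coordinates, whose origin is the TCP and whose axes are the flange's). Camera axes: x right, y down, z forward; pixel columns grow to the right and rows downward; lengths in m; the calibration is good to about 2 mm. The wrist camera is an equidistant fisheye: a pixel r from the principal point sees the ray r / f radians off the axis. A picture is of the moment at which its call begins: read the wrist's pose just before it. get_calibration takes no time and is no camera call.
- ticket.job_done(): hands the job in; it is judged then, once.
The state is a dict: "clock": time; "joint_pos": joint angles; "joint_vel": joint speeds; "tau": joint torques, N m; "eef_pos": TCP position; "tool_rot": TCP orientation; "ft_force": force on the tool from outside, world axes, zero at the start; "ft_torque": the same for the moment, N m; "grip_width": finger opening in m; "grasp_force": force on a finger pad.
Only numpy, scipy, OpenCV 4.12 (cv2) and the standard library are available. Lean on these libraries where they do the work, as an engineer would, in place of code of your own. Each camera call takes 0.05 s, during which the arm holds its last target. There are 200 camera calls.

## Working session

There is one attempt and no reset: what is moved stays moved. The work goes in short steps, Python scripts to look and compute and a shell command to move; the robot and the scene stay as the last step left them, time stands still between calls to the robot, and variables do not carry over. Pictures are saved under pics/ and viewed, at most 14 in all, crops included, and the job is handed in when it is done.

```bash
mkdir -p pics; ls; python3 - <<'E'
from workcell import status,camera,get_calibration
import cv2
for n in("top","side"):
    cv2.imwrite(f"pics/{n}0.png",camera(n)[:,:,::-1]); print(n,get_calibration(n))
print(get_calibration("wrist")); o=status.get_obs(); print(o)
E
```

```text
pics
top {'fx': 504.1021654673314, 'fy': 504.1021654673314, 'cx': 322.1189362790362, 'cy': 207.89653666309619, 'rvec': array([ 2.18000566, -2.20951283,  0.10428014]), 'tvec': array([-0.02504749,  0.54738756,  1.45463948])}
side {'fx': 402.4923299375095, 'fy': 402.4923299375095, 'cx': 318.3818371375609, 'cy': 201.38521306212795, 'rvec': array([ 2.065518  , -0.36175027,  0.22565105]), 'tvec': array([-0.51635109,  0.13868009,  0.90524486])}
{'fx': 309.70691628693146, 'fy': 309.70691628693146, 'cx': 319.7845715650974, 'cy': 200.58477896424174, 'tool_from_camera': array([[-4.27051389e-04, -9.58463005e-01, -2.85216558e-01,
         7.24695265e-02],
       [ 9.99999664e-01, -6.08929285e-04,  5.49003706e-04,
        -2.07868456e-04],
       [-6.99876456e-04, -2.85216227e-01,  9.58462943e-01,
        -1.43709542e-01],
       [ 0.00000000e+00,  0.00000000e+00,  0.00000000e+00,
         1.00000000e+00]])}
{'clock': 0.1, 'joint_pos': array([-1.17299701e+00,  2.41342194e-01,  3.91913716e-03,  1.33519714e+00,
       -1.02940464e-05,  1.57082534e+00]), 'joint_vel': array([ 5.40099916e-04, -6.50985992e-04,  3.50894782e-03,  9.93944927e-05,
        3.93268029e-04,  1.49032891e-03]), 'tau': array([-4.24474529e-04, -3.73137474e+01,  2.53010005e+01,  1.08107945e-02,
       -2.14827469e-05,  4.84653725e-06]), 'eef_pos': array([ 0.19348501, -0.46046569,  0.23052267]), 'tool_rot': array([ 9.80287047e-01,  1.97576504e-01, -1.85248903e-04, -8.92938295e-04]), 'ft_force': array([0.0936372 , 0.59717893, 0.06654535]), 'ft_torque': array([ 0.08142943, -0.02366059,  0.05474999]), 'grasp_force': 0.0, 'grip_width': 0.08557806628423194}
```

View pics/top0.png

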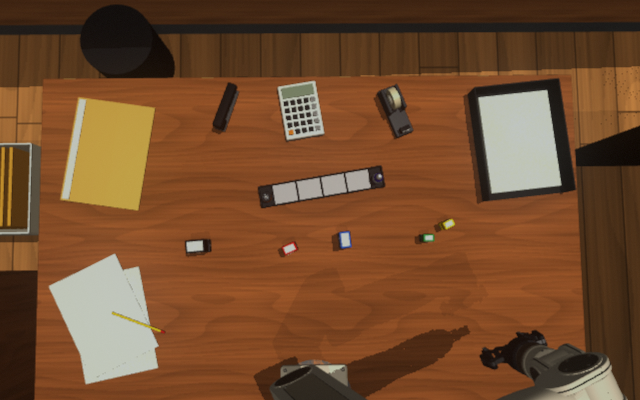

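View pics/side0.png

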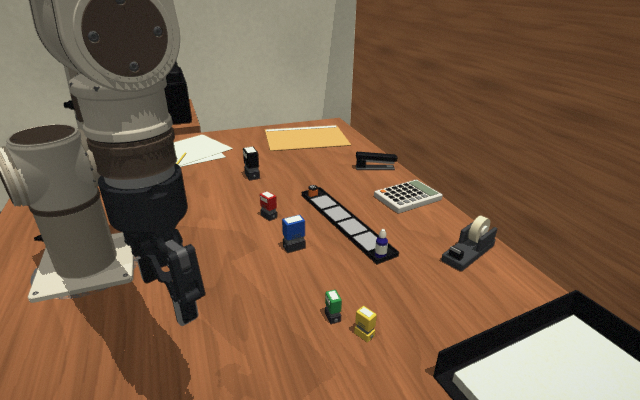

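The top view shows black at (197,247), red (289,249), blue (345,240) and green (427,238). The tray has its bottle at (376,177), which is the −y end, and its pot at (264,195). Possible mix-ups:
- **Green:** the yellow look-alike at (447,225).
- **Black:** the stapler at (225,107) and the tape dispenser at (395,110).

So bay4 gets black, bay3 blue, bay2 red and bay1 green. Next I measure.

```bash
cat > h.py <<'E'
import numpy as np, cv2
from scipy.spatial.transform import Rotation as R
from workcell import status,camera,get_calibration
H=dict(black=.092,blue=.080,red=.068,green=.056)
def ray(name,px,pose=None):
    c=get_calibration(name); px=np.atleast_2d(px).astype(float)
    d=(px-[c['cx'],c['cy']])/c['fx']
    if name=="wrist":
        r=np.linalg.norm(d,axis=1,keepdims=True); d=np.hstack([d/np.maximum(r,1e-9)*np.sin(r),np.cos(r)])
        p,q=pose; T=c['tool_from_camera']; M=R.from_quat(q).as_matrix()
        return M@T[:3,3]+p, d@(M@T[:3,:3]).T
    d=np.hstack([d,np.ones((len(d),1))]); M=R.from_rotvec(c['rvec']).as_matrix()
    return -M.T@c['tvec'], d@M
def onz(name,px,z,pose=None):
    o,d=ray(name,px,pose); return (o+d*((z-o[2])/d[:,2:]))[:,:2]
def yaw(q): # direction of tool y (closing line), deg mod 180
    y=R.from_quat(q).apply([0,1,0]); return np.degrees(np.arctan2(y[1],y[0]))%180
def look(fn=None):
    o=status.get_obs(); im=camera("wrist")
    if fn: cv2.imwrite(f"pics/{fn}.png",im[:,:,::-1])
    return im,(o['eef_pos'],o['tool_rot'])
def blobs(mask,amin):
    n,l,s,c=cv2.connectedComponentsWithStats(mask.astype(np.uint8))
    return [(s[i,4],c[i],l==i) for i in range(1,n) if s[i,4]>=amin]
def rect(p): # metric points -> centre, size, long-axis angle deg mod 180
    (c,s,a)=cv2.minAreaRect((np.asarray(p)*1000).astype(np.float32))
    if s[0]<s[1]: a+=90; s=s[::-1]
    return np.round(c,1),np.round(s,1),round(a%180,1)
E
python3 - <<'E'
from h import *
im=camera("top"); hsv=cv2.cvtColor(im,cv2.COLOR_RGB2HSV)
white=(hsv[...,1]<60)&(hsv[...,2]>110)
for n,(u,v) in dict(black=(197,247),blue=(345,240),red=(289,249),green=(427,238)).items():
    m=np.zeros_like(white); m[v-9:v+10,u-11:u+12]=white[v-9:v+10,u-11:u+12]
    b=max(blobs(m,1),key=lambda b:b[0]); pts=np.argwhere(b[2])[:,::-1]
    print(n,b[0],b[1],rect(onz("top",pts,H[n])))
m=np.zeros_like(white); m[165:210,268:375]=(hsv[...,1]<60)[165:210,268:375]&(hsv[...,2]>80)[165:210,268:375]
P=[]
for b in sorted(blobs(m,100),key=lambda b:b[1][0]):
    r=cv2.minAreaRect(np.argwhere(b[2])[:,::-1].astype(np.float32)); P.append(onz("top",[r[0]],.007)[0]); print(b[0],r,P[-1])
P=np.array(P); d=P[0]-P[-1]; print(np.degrees(np.arctan2(d[1],d[0])),np.linalg.norm(np.diff(P,axis=0),axis=1))
E
```

```text
black 167 [194.2754491  245.78443114] (array([441.2, 323.5]), array([43.8, 27.6]), 90.2)
blue 105 [344.94285714 239.13333333] (array([454.2, -93.5]), array([36.3, 22.2]), 7.1)
red 60 [288.9        247.88333333] (array([432.3,  63.6]), array([27.6, 16.3]), 115.7)
green 37 [428.7027027  237.16216216] (array([ 457.2, -334.3]), array([20.3, 11.4]), 89.2)
1835 ((321.0617370605469, 186.35595703125), (19.53537368774414, 97.4009780883789), 80.16643524169922) [ 0.6119611  -0.03048346]
0.0 []
```

```bash
python3 -m creep '[[3.3,1.6,-1.1,0,0,8.4],[3.3,1.6,-1.1,0,0,8.4],[3.3,1.6,-1.1,0,0,8.4],[3.3,1.6,-1.1,0,0,8.4],[3.3,1.6,-1.1,0,0,8.4],[3.3,1.6,-1.1,0,0,8.4],[3.3,1.6,-1.1,0,0,8.4],[3.3,1.6,-1.1,0,0,8.4]]'; python3 -m creep '[[0,0,0,0,0,0]]'; python3 - <<'E'
from h import *
im=camera("top"); hsv=cv2.cvtColor(im,cv2.COLOR_RGB2HSV)
m=np.zeros(hsv.shape[:2],bool); m[165:210,268:375]=((hsv[...,1]<60)&(hsv[...,2]>80))[165:210,268:375]
print(rect(onz("top",np.argwhere(max(blobs(m,100),key=lambda b:b[0])[2])[:,::-1],.007)))
im,p=look("g1"); print(p,yaw(p[1]))
E
```

```text
clock: 0.95
eef_pos: [0.4587, -0.332, 0.1425]
tool_rot: [0.705, 0.709, -0.0, -0.0]
ft_force: [0.1, -1.0, 0.3]
grip_width: 0.0856
grasp_force: 0.0
clock: 1.05
eef_pos: [0.4603, -0.3301, 0.1409]
tool_rot: [0.705, 0.71, 0.0, -0.001]
ft_force: [-1.0, 0.3, 0.6]
grip_width: 0.0852
grasp_force: 0.0
(array([612.1, -31.1]), array([288.8,  58. ]), 99.2)
(array([ 0.45857072, -0.33117192,  0.14165347]), array([ 7.06074275e-01,  7.08136230e-01, -2.71895568e-04, -1.45742255e-03])) 0.16719485070144247
```

View pics/g1.png

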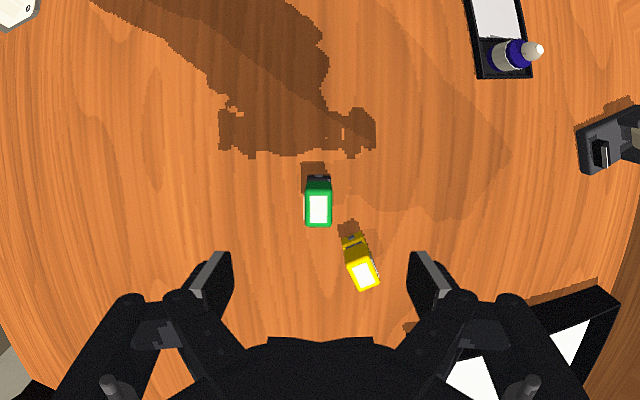

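The close view confirms the green stamp, card at (318,209) with its long side along image-vertical. The yellow look-alike is at (363,275), off to the side and clear of the fingers.

```bash
cat >> h.py <<'E'
def stamp(n,fn=None,z=None,near=None):
    """card on top of stamp n from the wrist camera: centre xy mm, size, long axis; and correction to it from the tool (cm, deg)"""
    im,p=look(fn); hsv=cv2.cvtColor(im,cv2.COLOR_RGB2HSV); h,s,v=[hsv[...,i].astype(int) for i in range(3)]
    cap=dict(black=v<60,blue=(abs(h-112)<14)&(s>120)&(v>60),red=((h<5)|(h>172))&(s>150)&(v>70),green=(abs(h-70)<18)&(s>100)&(v>50))[n]
    capd=cv2.dilate(cap.astype(np.uint8),np.ones((5,5)))>0
    z=z or H[n]; out=[]
    for a,c,m in blobs((s<60)&(v>150),60):
        ring=(cv2.dilate(m.astype(np.uint8),np.ones((7,7)))>0)&~m
        if capd[ring].mean()<.7: continue
        w=onz("wrist",np.argwhere(m)[:,::-1],z,p); r=rect(w)
        if r[1][0]>60: continue
        d=(r[0]-p[0][:2]*1000)/10; t=(r[2]+90-yaw(p[1])+90)%180-90
        print(n,"px",c.round(),"rect",r,"shift cm",d.round(2),"turn",round(t,1),"tcp z",round(p[0][2],4))
    return p
E
python3 -c "
from h import *
stamp('green')"
```

```text
green px [319. 208.] rect (array([ 456.7, -333.7]), array([22.2, 12.7]), 90.0) shift cm [-0.1  -0.16] turn -0.0 tcp z 0.1424
```

```bash
python3 -m creep '[[-0.1,-0.2,-3,0,0,0],[0,0,-3,0,0,0],[0,0,-3,0,0,0],[0,0,-2.8,0,0,0],[0,0,0,0,0,0],[0,0,0,0,0,0]]' && python3 -m creep '[[0,0,0,0,0,0],[0,0,0,0,0,0],[0,0,0,0,0,0],[0,0,0,0,0,0],[0,0,0,0,0,0],[0,0,0,0,0,0],[0,0,0,0,0,0],[0,0,0,0,0,0]]' -1
```

```text
clock: 1.8
eef_pos: [0.4558, -0.3357, 0.0259]
tool_rot: [0.708, 0.706, -0.0, -0.0]
ft_force: [-0.9, 0.1, 1.3]
grip_width: 0.0853
grasp_force: 0.0
clock: 2.6
eef_pos: [0.4574, -0.3354, 0.0262]
tool_rot: [0.707, 0.707, 0.0, 0.001]
ft_force: [0.1, 0.2, 5.2]
grip_width: 0.021
grasp_force: 59.8
```

```bash
python3 -m creep '[[0,0,4,0,0,0],[0,0,4,0,0,0],[0.4,1.2,3,0,0,0.9],[1.4,4.2,0,0,0,1],[1.4,4.2,0,0,0,1],[1.4,4.2,0,0,0,1],[1.4,4.2,0,0,0,1],[1.4,4.2,0,0,0,1]]' && python3 -m creep '[[1.4,4.2,0,0,0,1],[1.4,4.2,0,0,0,1],[1.4,4.2,0,0,0,1],[1.4,4.2,0,0,0,1],[1.4,4.2,0,0,0,0.2],[0.6,1.7,0,0,0,0],[0,0,0,0,0,0],[0,0,0,0,0,0]]'; python3 - <<'E'
from h import *
im,p=look("b1"); print(p,yaw(p[1]))
E
```

```text
clock: 3.4
eef_pos: [0.5306, -0.1112, 0.1349]
tool_rot: [0.67, 0.743, -0.0, -0.0]
ft_force: [1.3, -0.1, -0.1]
grip_width: 0.0213
grasp_force: 59.3
clock: 4.2
eef_pos: [0.606, 0.1136, 0.1345]
tool_rot: [0.642, 0.767, -0.001, -0.0]
ft_force: [-0.0, -0.6, 0.4]
grip_width: 0.0215
grasp_force: 59.2
(array([0.60599359, 0.11361979, 0.13449985]), array([ 6.42031264e-01,  7.66677674e-01, -1.02774104e-03, -3.80698544e-04])) 10.112992787185267
```

View pics/b1.png

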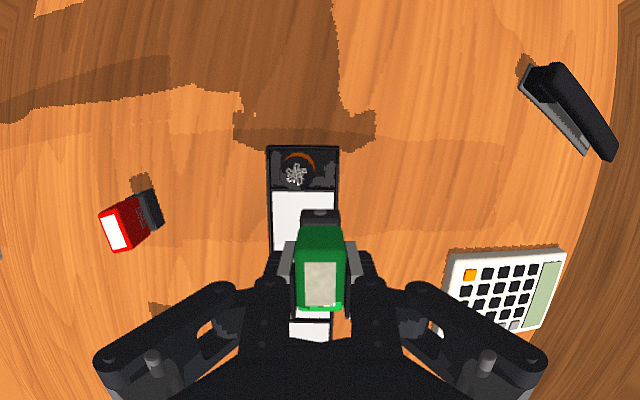

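```bash
cat >> h.py <<'E'
def padcol(fn=None,win=None,z=.007):
    """grey pads seen by wrist camera: world mm outline rect of each blob"""
    im,p=look(fn); hsv=cv2.cvtColor(im,cv2.COLOR_RGB2HSV); m=(hsv[...,1]<50)&(hsv[...,2]>120)
    for a,c,b in blobs(m,300):
        w=onz("wrist",np.argwhere(b)[:,::-1],z,p); q=cv2.boxPoints(cv2.minAreaRect((w*1000).astype(np.float32)))
        print(a,c.round(),rect(w),q.round(1).tolist())
    return im,p
E
python3 - <<'E'
from h import *
im,p=padcol()
hsv=cv2.cvtColor(im,cv2.COLOR_RGB2HSV); m=(hsv[...,1]<50)&(hsv[...,2]>120)
for v in(200,210,220,230,240):
    u=np.where(m[v,255:350])[0]+255; print(v,u.min(),u.max(),(onz("wrist",[[u.min()-.5,v],[u.max()+.5,v]],.007,p)*1000).round(1).tolist())
for u in(280,300,325):
    v=np.where(m[180:260,u])[0]+180; print(u,v.min(),(onz("wrist",[[u,v.min()-.5]],.007,p)*1000).round(1).tolist())
E
```

```text
389 [557. 121.] (array([843.6, 239.1]), array([126.9,   8.5]), 160.9) [[782.2000122070312, 255.89999389648438], [902.2000122070312, 214.39999389648438], [905.0, 222.39999389648438], [785.0, 263.8999938964844]]
2085 [295. 212.] (array([594.5,  81.5]), array([60.5, 56.5]), 98.9) [[561.9000244140625, 107.0], [571.2999877929688, 47.20000076293945], [627.2000122070312, 56.0], [617.7999877929688, 115.80000305175781]]
487 [113. 231.] (array([384.1,  28.2]), array([38.9, 23.8]), 113.7) [[365.3999938964844, 41.20000076293945], [381.0, 5.599999904632568], [402.79998779296875, 15.100000381469727], [387.1000061035156, 50.79999923706055]]
4194 [503. 280.] (array([850.2,  24.6]), array([176.6, 127.3]), 9.0) [[753.0, 73.5999984741211], [773.0, -52.099998474121094], [947.4000244140625, -24.399999618530273], [927.4000244140625, 101.30000305175781]]
1344 [320. 283.] (array([622.9,  16.5]), array([53.3, 30.9]), 98.8) [[603.5999755859375, 40.5], [611.7000122070312, -12.199999809265137], [642.2999877929688, -7.400000095367432], [634.0999755859375, 45.20000076293945]]
734 [310. 331.] (array([621.7, -49.2]), array([45.6, 29.2]), 10.1) [[596.7000122070312, -38.900001525878906], [601.7999877929688, -67.5999984741211], [646.7000122070312, -59.599998474121094], [641.5999755859375, -30.899999618530273]]
200 272 333 [[563.1, 97.5], [619.3, 107.4]]
210 273 301 [[565.3, 88.0], [592.0, 92.8]]
220 273 299 [[566.6, 78.1], [591.7, 82.7]]
230 273 298 [[567.8, 68.0], [592.3, 72.6]]
240 274 296 [[570.0, 57.8], [591.9, 62.0]]
280 191 [[569.7, 107.8]]
300 191 [[587.7, 111.0]]
325 191 [[610.0, 114.9]]
```

```bash
python3 -m creep '[[-0.6,-1.9,0,0,0,0],[-0.5,-1.9,0,0,0,0],[0,0,-3,0,0,0],[0,0,-3,0,0,0],[0,0,-2.5,0,0,0],[0,0,-1.4,0,0,0],[0,0,0,0,0,0],[0,0,0,0,0,0]]'
```

```text
clock: 5.1
eef_pos: [0.5955, 0.0743, 0.0369]
tool_rot: [0.643, 0.766, -0.0, 0.0]
ft_force: [0.4, -0.3, -0.4]
grip_width: 0.0211
grasp_force: 59.9
```

```bash
python3 -m creep '[[0,0.1,-0.3,0,0,0],[0,0,0,0,0,0],[0,0,0,0,0,0]]'; python3 -m creep '[[0,0,-0.1,0,0,0],[0,0,0,0,0,0]]'
```

```text
clock: 5.4
eef_pos: [0.596, 0.077, 0.0339]
tool_rot: [0.642, 0.767, 0.0, 0.0]
ft_force: [-0.7, 0.3, 0.1]
grip_width: 0.0212
grasp_force: 59.9
clock: 5.6
eef_pos: [0.5961, 0.0772, 0.0329]
tool_rot: [0.642, 0.767, 0.0, 0.0]
ft_force: [-0.2, 0.2, 1.6]
grip_width: 0.0213
grasp_force: 60.2
```

```bash
python3 -m creep '[[0,0,0,0,0,0],[0,0,0,0,0,0],[0,0,0,0,0,0],[0,0,0,0,0,0],[0,0,0,0,0,0],[0,0,4,0,0,0],[0,0,4,0,0,0]]' 1; python3 -m creep '[[-4,-0.3,3.3,0,0,4],[-4,-0.3,0,0,0,4],[-4,-0.3,0,0,0,4],[-4,-0.4,0,0,0,4],[-0.4,0,0,0,0,0],[0,0,0,0,0,0],[0,0,0,0,0,0]]'; python3 - <<'E'
from h import *
stamp('red','r1')
im=cv2.imread('pics/r1.png')
stamp('green',z=.063)
E
```

```text
clock: 6.3
eef_pos: [0.5941, 0.0768, 0.1114]
tool_rot: [0.642, 0.767, -0.002, -0.002]
ft_force: [0.7, 0.2, 0.6]
grip_width: 0.0856
grasp_force: 0.0
clock: 7.0
eef_pos: [0.4349, 0.0644, 0.1447]
tool_rot: [0.529, 0.848, 0.001, 0.001]
ft_force: [-0.5, -0.2, 0.1]
grip_width: 0.0853
grasp_force: 0.0
red px [317. 208.] rect (array([432.7,  63.8]), array([30.2, 18.4]), 113.6) shift cm [-0.22 -0.06] turn -2.5 tcp z 0.1447
green px [484. 267.] rect (array([596.9,  78.7]), array([22.7, 13.6]), 99.9) shift cm [16.18  1.43] turn -16.2 tcp z 0.1446
```

View pics/r1.png

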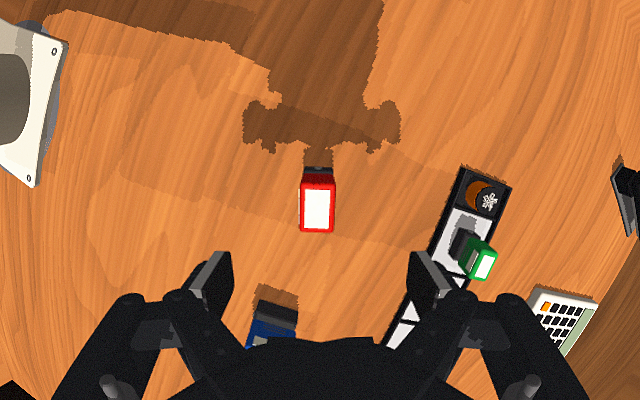

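Red is squarely under the gripper, with its card at (317,208). Green stands upright in bay 1 at (484,267), about 2 mm off the middle.

```bash
python3 -m creep '[[-0.2,-0.1,-3,0,0,-2.5],[0,0,-3,0,0,0],[0,0,-3,0,0,0],[0,0,-2,0,0,0],[0,0,0,0,0,0],[0,0,0,0,0,0]]' && python3 -m creep '[[0,0,0,0,0,0],[0,0,0,0,0,0],[0,0,0,0,0,0],[0,0,0,0,0,0],[0,0,0,0,0,0],[0,0,0,0,0,0],[0,0,0,0,0,0]]' -1
```

```text
clock: 7.7
eef_pos: [0.4319, 0.0632, 0.034]
tool_rot: [0.548, 0.837, -0.0, -0.0]
ft_force: [0.4, 0.5, 0.0]
grip_width: 0.0856
grasp_force: 0.0
clock: 8.4
eef_pos: [0.4318, 0.0633, 0.0347]
tool_rot: [0.548, 0.837, 0.0, 0.0]
ft_force: [-0.1, 0.5, 5.1]
grip_width: 0.0261
grasp_force: 62.6
```

```bash
python3 -m creep '[[0,0,4,0,0,0],[0,0,5,0,0,0],[4,-1.4,0,0,0,-4],[4,-1.4,0,0,0,-4],[4,-1.4,0,0,0,-4],[4,-1.4,0,0,0,-2.6],[1.4,-0.2,0,0,0,0],[0,0,0,0,0,0]]'; python3 -m creep '[[0,0,0,0,0,0]]'; python3 - <<'E'
from h import *
stamp('red',z=.123+.034,fn='r2')
padcol()
E
```

```text
clock: 9.2
eef_pos: [0.6066, 0.0044, 0.1227]
tool_rot: [0.65, 0.76, -0.0, -0.0]
ft_force: [-0.8, -0.2, -0.8]
grip_width: 0.0264
grasp_force: 61.6
clock: 9.3
eef_pos: [0.604, 0.0052, 0.1229]
tool_rot: [0.65, 0.76, -0.001, -0.001]
ft_force: [-0.1, -0.2, -0.6]
grip_width: 0.0262
grasp_force: 61.7
red px [320. 290.] rect (array([603.7,   5.3]), array([29.6, 18.1]), 99.1) shift cm [-0.03  0.01] turn 0.1 tcp z 0.1229
3895 [324. 111.] (array([595.4,  78.1]), array([68.5, 56.3]), 99.2) [[562.0999755859375, 107.5], [573.0999755859375, 39.79999923706055], [628.7000122070312, 48.79999923706055], [617.7000122070312, 116.5]]
643 [326. 109.] (array([596.6,  80. ]), array([27.8, 16.5]), 99.3) [[586.2000122070312, 92.30000305175781], [590.7000122070312, 64.9000015258789], [607.0, 67.5999984741211], [602.5, 95.0]]
6932 [530. 211.] (array([852.4,  26.8]), array([174.5, 120.2]), 9.0) [[756.7999877929688, 72.5], [775.7000122070312, -46.20000076293945], [948.0, -18.799999237060547], [929.2000122070312, 99.9000015258789]]
3253 [326. 183.] (array([607. ,   5.6]), array([68.4, 57.1]), 99.0) [[573.5, 34.79999923706055], [584.2000122070312, -32.70000076293945], [640.5999755859375, -23.700000762939453], [629.7999877929688, 43.79999923706055]]
2504 [320. 290.] (array([618.4, -92.7]), array([70.1, 42.8]), 99.1) [[591.7000122070312, -61.5], [602.7999877929688, -130.6999969482422], [645.0999755859375, -124.0], [634.0, -54.70000076293945]]
688 [130. 302.] (array([ 399. , -160.6]), array([52.6, 31.6]), 5.9) [[371.20001220703125, -147.60000610351562], [374.3999938964844, -179.0], [426.70001220703125, -173.60000610351562], [423.5, -142.1999969482422]]
789 [324. 332.] (array([ 632.2, -143.1]), array([61.1, 29.2]), 21.5) [[598.4000244140625, -140.6999969482422], [609.0999755859375, -167.89999389648438], [665.9000244140625, -145.60000610351562], [655.2000122070312, -118.30000305175781]]
```

View pics/r2.png

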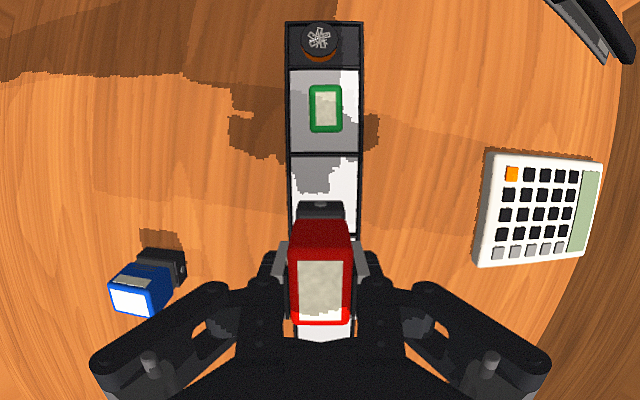

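Green is centred in bay 1 at (326,109). The red stamp is held over bay 2, whose pad centre is (607,5.6) mm, so it needs +3 mm in x.

```bash
python3 -m creep '[[0.2,0,-3,0,0,0],[0,0,-3,0,0,0],[0,0,-1.5,0,0,0],[0,0,-0.5,0,0,0],[0,0,0,0,0,0],[0,0,0,0,0,0]]'
```

```text
clock: 10.0
eef_pos: [0.6078, 0.0054, 0.0455]
tool_rot: [0.649, 0.76, 0.001, 0.001]
ft_force: [-0.2, -0.3, -0.3]
grip_width: 0.0264
grasp_force: 61.7
```

```bash
python3 -m creep '[[0,0,-0.35,0,0,0],[0,0,0,0,0,0],[0,0,0,0,0,0]]'; python3 -m creep '[[0,0,-0.05,0,0,0],[0,0,0,0,0,0]]'
```

```text
clock: 10.3
eef_pos: [0.6084, 0.0053, 0.0418]
tool_rot: [0.649, 0.76, 0.001, 0.001]
ft_force: [0.6, 0.2, 2.5]
grip_width: 0.0261
grasp_force: 62.0
clock: 10.5
eef_pos: [0.6084, 0.0052, 0.0418]
tool_rot: [0.649, 0.76, 0.001, 0.001]
ft_force: [0.9, 0.3, 5.9]
grip_width: 0.0263
grasp_force: 62.8
```

```bash
python3 -m creep '[[0,0,0,0,0,0],[0,0,0,0,0,0],[0,0,0,0,0,0],[0,0,0,0,0,0],[0,0,0,0,0,0],[0,0,4,0,0,0],[0,0,4,0,0,0],[0,0,3.5,0,0,0]]' 1; python3 -m creep '[[-1.9,-1.3,0,0,0,-8.4],[-1.9,-1.3,0,0,0,-8.4],[-1.9,-1.3,0,0,0,-8.4],[-1.9,-1.3,0,0,0,-8.4],[-1.9,-1.3,0,0,0,-8.4],[-1.9,-1.3,0,0,0,-8.4],[-1.9,-1.3,0,0,0,-8.4],[-1.9,-0.8,0,0,0,-8.4]]';  python3 -m creep '[[0,0,0,0,0,-8.4],[0,0,0,0,0,-8.4],[0,0,0,0,0,-8],[0,0,0,0,0,0],[0,0,0,0,0,0]]'; python3 - <<'E'
from h import *
stamp('blue','u1'); stamp('red',z=.075); print(status.get_obs()['joint_pos'])
E
```

```text
clock: 11.3
eef_pos: [0.6072, 0.0052, 0.1566]
tool_rot: [0.65, 0.76, 0.0, 0.0]
ft_force: [0.3, -0.9, 0.4]
grip_width: 0.0854
grasp_force: 0.0
clock: 12.1
eef_pos: [0.4543, -0.0946, 0.1551]
tool_rot: [0.963, 0.271, -0.0, 0.0]
ft_force: [0.9, 0.7, 0.8]
grip_width: 0.0853
grasp_force: 0.0
clock: 12.6
eef_pos: [0.4551, -0.0938, 0.1551]
tool_rot: [0.998, 0.062, -0.0, -0.0]
ft_force: [0.3, 0.1, 0.7]
grip_width: 0.0854
grasp_force: 0.0
blue px [318. 210.] rect (array([454.1, -92.6]), array([37.3, 22.5]), 6.2) shift cm [-0.1   0.12] turn -1.0 tcp z 0.1551
red px [210.   4.] rect (array([602.1,   6.1]), array([30.8,  9.4]), 88.4) shift cm [14.69  9.99] turn 81.3 tcp z 0.1551
[-2.03229337e-01  2.21535202e-01 -2.25527895e-01  1.12378180e+00
  3.38922673e-06  2.81429976e+00]
```

View pics/u1.png

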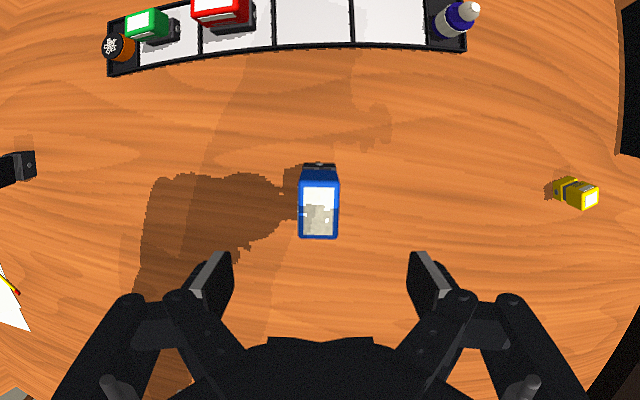

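Blue's card is at (318,210), aligned between the fingers. Green and red stand in bays 1 and 2, at the top left of the picture.

```bash
python3 -m creep '[[-0.1,0.1,-3,0,0,-1],[0,0,-3,0,0,0],[0,0,-3,0,0,0],[0,0,-2,0,0,0],[0,0,0,0,0,0],[0,0,0,0,0,0]]' && python3 -m creep '[[0,0,0,0,0,0],[0,0,0,0,0,0],[0,0,0,0,0,0],[0,0,0,0,0,0],[0,0,0,0,0,0],[0,0,0,0,0,0],[0,0,0,0,0,0]]' -1
```

```text
clock: 13.3
eef_pos: [0.4542, -0.0928, 0.0452]
tool_rot: [0.999, 0.053, -0.0, -0.0]
ft_force: [0.2, -0.0, 0.9]
grip_width: 0.0852
grasp_force: 0.0
clock: 14.0
eef_pos: [0.4549, -0.0929, 0.0459]
tool_rot: [0.999, 0.052, 0.001, 0.0]
ft_force: [-1.1, -0.1, 6.4]
grip_width: 0.0299
grasp_force: 59.9
```

```bash
python3 -m creep '[[0,0,4.5,0,0,0],[0,0,4.5,0,0,8.4],[1.6,0.2,0,0,0,8.4],[1.6,0.2,0,0,0,8.4],[1.6,0.3,0,0,0,8.4],[1.6,0.3,0,0,0,8.4],[1.6,0.3,0,0,0,8.4],[1.6,0.3,0,0,0,8.4]]'; python3 -m creep '[[1.7,0.3,0,0,0,8.4],[1.7,0.3,0,0,0,8.5],[1.7,0.2,0,0,0,8.5],[1.7,0.2,0,0,0,8.5],[0,0,0,0,0,0],[0,0,0,0,0,0]]'; python3 - <<'E'
from h import *
p=stamp('blue',z=.135+.0345,fn='u2'); print(p)
padcol()
E
```

```text
clock: 14.8
eef_pos: [0.5503, -0.0767, 0.1345]
tool_rot: [0.843, 0.538, -0.001, -0.0]
ft_force: [-0.5, -0.1, -1.1]
grip_width: 0.0302
grasp_force: 59.7
clock: 15.4
eef_pos: [0.6174, -0.0668, 0.1341]
tool_rot: [0.652, 0.758, -0.001, -0.001]
ft_force: [-0.7, -0.2, -1.2]
grip_width: 0.03
grasp_force: 59.8
blue px [320. 291.] rect (array([617.4, -67. ]), array([37.2, 22.2]), 98.6) shift cm [-0.   -0.02] turn 0.0 tcp z 0.1341
(array([ 0.61741359, -0.06677482,  0.1341111 ]), array([ 6.52307041e-01,  7.57953994e-01, -6.96077665e-04, -8.85118754e-04]))
3007 [320.  38.] (array([596.1,  75.3]), array([62.7, 56.8]), 99.0) [[563.2000122070312, 101.80000305175781], [573.0, 39.900001525878906], [629.0999755859375, 48.70000076293945], [619.2999877929688, 110.69999694824219]]
393 [321.  10.] (array([593.3,  95.8]), array([19.6, 15.7]), 98.6) [[584.0999755859375, 104.30000305175781], [587.0, 85.0], [602.5, 87.30000305175781], [599.5999755859375, 106.69999694824219]]
2490 [320. 110.] (array([607.1,   6.2]), array([68.4, 56.5]), 98.9) [[573.9000244140625, 35.599998474121094], [584.5, -32.0], [640.29998
[... 222 characters left out ...]
5859375, -15.600000381469727], [927.9000244140625, 102.19999694824219]]
1221 [324. 110.] (array([609. ,   6.3]), array([38.7, 23.2]), 98.9) [[594.5, 23.600000381469727], [600.5, -14.600000381469727], [623.4000244140625, -11.0], [617.5, 27.200000762939453]]
2445 [324. 175.] (array([618.2, -63.4]), array([62. , 56.7]), 98.1) [[585.7999877929688, -36.70000076293945], [594.5, -98.0999984741211], [650.5999755859375, -90.0999984741211], [641.9000244140625, -28.700000762939453]]
3890 [320. 291.] (array([ 633. , -175.6]), array([93.1, 55.6]), 98.7) [[598.5, -133.8000030517578], [612.5999755859375, -225.8000030517578], [667.5999755859375, -217.39999389648438], [653.4000244140625, -125.4000015258789]]
```

View pics/u2.png

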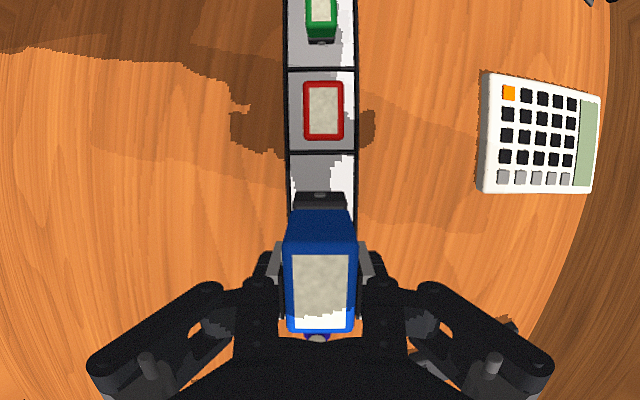

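Red is centred in bay 2 at (322,110), and blue is held over bay 3. I'll lower it now.

```bash
python3 -m creep '[[0.1,0,-3,0,0,0],[0,0,-3,0,0,0],[0,0,-1.3,0,0,0],[0,0,-0.5,0,0,0],[0,0,0,0,0,0],[0,0,0,0,0,0]]'
```

```text
clock: 16.1
eef_pos: [0.6202, -0.067, 0.0586]
tool_rot: [0.652, 0.759, 0.001, 0.001]
ft_force: [-0.3, -0.2, 0.0]
grip_width: 0.0304
grasp_force: 59.8
```

```bash
python3 -m creep '[[0,0,-0.5,0,0,0],[0,0,0,0,0,0],[0,0,0,0,0,0]]'; python3 -m creep '[[0,0,-0.1,0,0,0],[0,0,0,0,0,0]]'
```

```text
clock: 16.4
eef_pos: [0.6201, -0.067, 0.053]
tool_rot: [0.652, 0.759, 0.001, 0.001]
ft_force: [0.8, -0.6, 0.9]
grip_width: 0.03
grasp_force: 59.8
clock: 16.6
eef_pos: [0.6201, -0.067, 0.053]
tool_rot: [0.652, 0.759, 0.001, 0.001]
ft_force: [-0.8, -0.5, 6.3]
grip_width: 0.0303
grasp_force: 60.8
```

```bash
python3 -m creep '[[0,0,0,0,0,0],[0,0,0,0,0,0],[0,0,0,0,0,0],[0,0,0,0,0,0],[0,0,0,0,0,0],[0,0,4,0,0,0],[0,0,4,0,0,0],[0,0,3.5,0,0,0]]' 1; python3 -m creep '[[-2,4.3,0,0,0,-1],[-2,4.3,0,0,0,-1],[-2,4.3,0,0,0,-1],[-2,4.3,0,0,0,-1],[-2,4.3,0,0,0,-1],[-2,4.3,0,0,0,-1],[-2,4.3,0,0,0,-1],[-2,4.3,0,0,0,-1]]';  python3 -m creep '[[-1.9,4.3,0,0,0,-1],[0,0.3,0,0,0,0],[0,0,0,0,0,0],[0,0,0,0,0,0]]'; python3 - <<'E'
from h import *
stamp('black','k1')
E
```

```text
clock: 17.4
eef_pos: [0.6193, -0.0668, 0.1677]
tool_rot: [0.651, 0.759, 0.0, 0.0]
ft_force: [0.7, 0.7, -0.4]
grip_width: 0.0851
grasp_force: 0.0
clock: 18.2
eef_pos: [0.4582, 0.2787, 0.1662]
tool_rot: [0.703, 0.711, 0.0, 0.0]
ft_force: [1.0, 0.3, 0.3]
grip_width: 0.085
grasp_force: 0.0
clock: 18.6
eef_pos: [0.4404, 0.3224, 0.1659]
tool_rot: [0.709, 0.705, -0.0, 0.0]
ft_force: [0.4, 0.3, 0.8]
grip_width: 0.0853
grasp_force: 0.0
black px [323. 209.] rect (array([442.4, 322.7]), array([44.6, 27.7]), 94.3) shift cm [0.2  0.03] turn 4.6 tcp z 0.1659
```

View pics/k1.png

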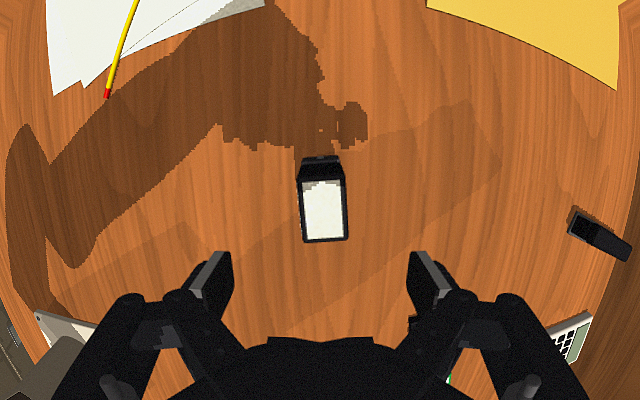

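The black stamp's card is at (323,210), tilted about 4°, with nothing near it.

```bash
python3 -m creep '[[0.2,0,-3,0,0,4.5],[0,0,-3,0,0,0],[0,0,-3,0,0,0],[0,0,-2,0,0,0],[0,0,0,0,0,0],[0,0,0,0,0,0]]' && python3 -m creep '[[0,0,0,0,0,0],[0,0,0,0,0,0],[0,0,0,0,0,0],[0,0,0,0,0,0],[0,0,0,0,0,0],[0,0,0,0,0,0],[0,0,0,0,0,0]]' -1
```

```text
clock: 19.25
eef_pos: [0.4429, 0.322, 0.0563]
tool_rot: [0.682, 0.732, -0.0, -0.0]
ft_force: [0.9, 0.3, 0.2]
grip_width: 0.0854
grasp_force: 0.0
clock: 19.95
eef_pos: [0.4429, 0.3238, 0.0572]
tool_rot: [0.681, 0.733, 0.001, 0.0]
ft_force: [0.1, 0.1, 4.9]
grip_width: 0.0352
grasp_force: 60.6
```

```bash
python3 -m creep '[[0,0,4,0,0,0],[0,0,4,0,0,0],[0,0,3,0,0,0],[1.7,-4.2,0,0,0,0.5],[1.7,-4.2,0,0,0,0.5],[1.7,-4.2,0,0,0,0.5],[1.7,-4.2,0,0,0,0.5],[1.7,-4.2,0,0,0,0.5]]'; python3 -m creep '[[1.7,-4.2,0,0,0,0.5],[1.7,-4.2,0,0,0,0.5],[1.7,-4.2,0,0,0,0.5],[1.7,-4.2,0,0,0,0.5],[1.7,-4.2,0,0,0,0.4],[1.7,-4.2,0,0,0,0],[0,0,0,0,0,0],[0,0,0,0,0,0]]'; python3 - <<'E'
from h import *
p=stamp('black',z=.168+.0355,fn='k2'); print(p)
padcol()
E
```

```text
clock: 20.75
eef_pos: [0.5271, 0.1115, 0.1657]
tool_rot: [0.664, 0.747, -0.0, -0.0]
ft_force: [0.5, 0.5, -1.1]
grip_width: 0.0355
grasp_force: 60.2
clock: 21.55
eef_pos: [0.6286, -0.1398, 0.1646]
tool_rot: [0.65, 0.76, -0.0, -0.001]
ft_force: [0.5, -0.1, -2.0]
grip_width: 0.035
grasp_force: 60.4
black px [321.  43.] rect (array([613.9, -42.1]), array([23.6, 19.5]), 99.2) shift cm [-1.47  9.77] turn 0.2 tcp z 0.1646
black px [320. 290.] rect (array([ 628.3, -138.5]), array([43.1, 26.7]), 99.1) shift cm [-0.03  0.13] turn 0.1 tcp z 0.1646
(array([ 0.62858202, -0.13983695,  0.1646449 ]), array([ 6.49684816e-01,  7.60202603e-01, -3.97221163e-04, -1.21833559e-03]))
808 [324.  17.] (array([606. ,  27.6]), array([36.5, 22.1]), 99.4) [[592.2000122070312, 43.79999923706055], [598.0999755859375, 7.800000190734863], [619.9000244140625, 11.399999618530273], [613.9000244140625, 47.400001525878906]]
2099 [320.  45.] (array([607.,   6.]), array([68.4, 56.1]), 98.7) [[574.0999755859375, 35.5], [584.4000244140625, -32.099998474121094], [639.9000244140625, -23.600000381469727], [629.5999755859375, 44.
[... 430 characters left out ...]
859375, -27.799999237060547]]
1572 [324. 112.] (array([621.3, -67.5]), array([50. , 29.9]), 98.8) [[602.7000122070312, -45.099998474121094], [610.2999877929688, -94.5], [639.7999877929688, -89.9000015258789], [632.2000122070312, -40.5]]
1746 [323. 167.] (array([ 628.6, -124.7]), array([56.3, 39.6]), 9.5) [[597.5999755859375, -109.80000305175781], [604.0999755859375, -148.89999389648438], [659.5999755859375, -139.60000610351562], [653.0999755859375, -100.5]]
5799 [320. 290.] (array([ 648.6, -269.3]), array([124. ,  77.7]), 99.1) [[600.4000244140625, -214.1999969482422], [620.2000122070312, -336.70001220703125], [696.7999877929688, -324.29998779296875], [677.0999755859375, -201.8000030517578]]
```

View pics/k2.png

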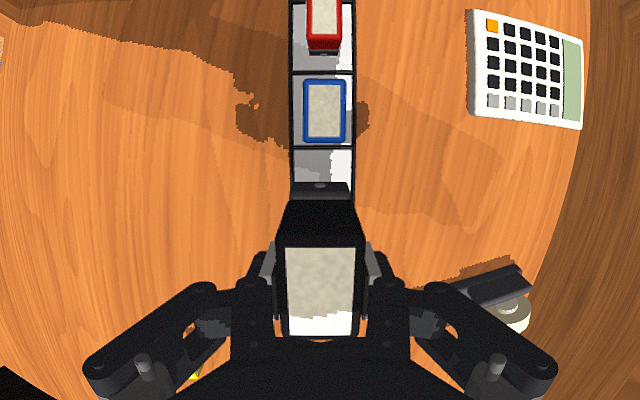

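Blue is centred in bay 3 at (324,110). Black is held over bay 4 and needs about +2 mm in x.

```bash
python3 -m creep '[[0.15,0,-3,0,0,0],[0,0,-3,0,0,0],[0,0,-2.5,0,0,0],[0,0,-1,0,0,0],[0,0,0,0,0,0],[0,0,0,0,0,0]]'
```

```text
clock: 22.25
eef_pos: [0.6314, -0.1382, 0.0724]
tool_rot: [0.648, 0.761, 0.0, 0.001]
ft_force: [0.2, 0.0, -0.7]
grip_width: 0.0355
grasp_force: 60.4
```

```bash
python3 -m creep '[[0,0,-0.5,0,0,0],[0,0,-0.2,0,0,0],[0,0,0,0,0,0],[0,0,0,0,0,0]]'; python3 -m creep '[[0,0,-0.1,0,0,0],[0,0,0,0,0,0]]'
```

```text
clock: 22.65
eef_pos: [0.6308, -0.139, 0.0644]
tool_rot: [0.649, 0.761, 0.0, 0.0]
ft_force: [0.2, 0.3, -1.3]
grip_width: 0.0353
grasp_force: 60.4
clock: 22.85
eef_pos: [0.6309, -0.1391, 0.0643]
tool_rot: [0.649, 0.761, 0.0, 0.0]
ft_force: [-2.5, 0.5, 4.5]
grip_width: 0.0352
grasp_force: 61.1
```

```bash
python3 -m creep '[[0,0,0,0,0,0],[0,0,0,0,0,0],[0,0,0,0,0,0],[0,0,0,0,0,0],[0,0,0,0,0,0],[0,0,4,0,0,0],[0,0,4,0,0,0],[0,0,4,0,0,0]]' 1; python3 -m creep '[[-0.5,3,3,0,0,0],[-0.5,4,2,0,0,0],[-0.5,4,0,0,0,0],[-1.5,-3,3,0,0,0],[-4,-3,2,0,0,0],[-3,-4,0,0,0,0],[0,0,0,0,0,0],[0,0,0,0,0,0]]'; python3 - <<'E'
from h import *
for n,z in dict(black=.099,blue=.087,red=.075,green=.063).items(): p=stamp(n,'f1' if n=='black' else None,z=z)
print(p[0]); cv2.imwrite('pics/f2.png',cv2.resize(camera("side")[150:330,200:440,::-1],None,fx=3,fy=3))
E
```

```text
clock: 23.65
eef_pos: [0.6303, -0.1388, 0.184]
tool_rot: [0.649, 0.761, -0.0, -0.0]
ft_force: [0.9, -0.1, 0.4]
grip_width: 0.0853
grasp_force: 0.0
clock: 24.45
eef_pos: [0.5331, -0.1275, 0.2822]
tool_rot: [0.65, 0.76, 0.0, 0.0]
ft_force: [0.1, -0.2, 0.2]
grip_width: 0.0857
grasp_force: 0.0
black px [385.  32.] rect (array([579.4,  48.8]), array([53.9, 44.1]), 99.7) shift cm [ 4.63 17.63] turn 0.7 tcp z 0.2822
black px [383.  81.] rect (array([588.4,  -7.8]), array([53.2, 43.7]), 99.4) shift cm [ 5.53 11.97] turn 0.4 tcp z 0.2822
black px [372. 130.] rect (array([581.3, -66.8]), array([52.7, 10.8]), 98.9) shift cm [4.82 6.07] turn -0.1 tcp z 0.2822
black px [370. 187.] rect (array([ 589.2, -122.9]), array([52.2,  9.1]), 101.5) shift cm [5.61 0.46] turn 2.5 tcp z 0.2822
black px [403. 164.] rect (array([620.2, -97.3]), array([12.5, 10.4]), 101.9) shift cm [8.71 3.02] turn 2.9 tcp z 0.2822
black px [404. 202.] rect (array([ 631.4, -140. ]), array([44.1, 28. ]), 99.3) shift cm [ 9.83 -1.25] turn 0.3 tcp z 0.2822
blue px [405. 138.] rect (array([620.1, -67.4]), array([37.3, 22.4]), 101.2) shift cm [8.65 5.94] turn 2.2 tcp z 0.2817
red px [403.  73.] rect (array([608.9,   6.1]), array([30.5, 17.9]), 99.3) shift cm [ 7.5  13.25] turn 0.2 tcp z 0.2814
green px [399.  15.] rect (array([596. ,  79.5]), array([22.5, 13.6]), 102.7) shift cm [ 6.19 20.56] turn 3.6 tcp z 0.2812
[ 0.53409043 -0.12609214  0.28121536]
```

View pics/f1.png

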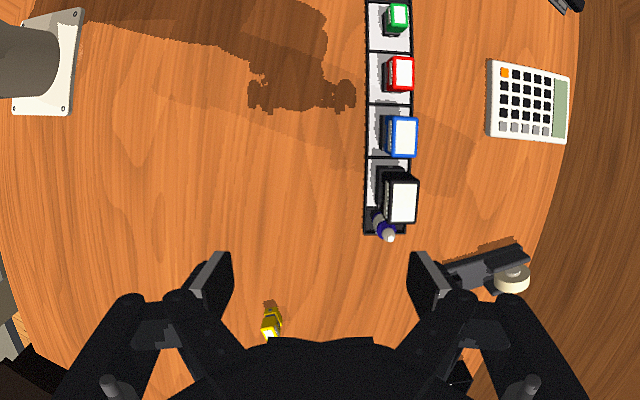

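View pics/f2.png

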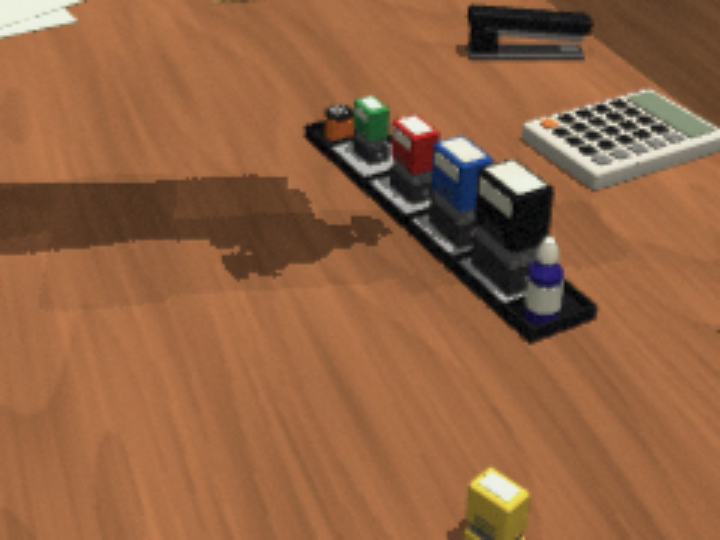

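Both pictures show all four stamps upright and centred to about 2 mm: black beside the bottle, then blue, red and green beside the pot. The bottle, pot and yellow look-alike are undisturbed.

```bash
python3 -c "
from workcell import ticket
print(ticket.job_done())"
```

```text
the job is handed in; nothing more can be done
None
```

All four stamps stand upright in the tray in size order, black beside the ink bottle through blue and red to green beside the clip pot, each within about 3 mm of its bay's middle, and the job was handed in at about 25 s.

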